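Stop, guard, re-arm: ready the glass grinder

TASK

The glass grinder's clear eye shield has been left swung out to the side. First press the mushroom stop button on the control box right in until it latches; with the grinder stopped, push the shield round on its post as far as it will go, so that it covers the grinding bit; only then twist the stop button clockwise until it springs back out, and let it go, so that the grinder is ready to use. Do it all by gently pushing with the fingertips: grip and lift nothing, leave the start button alone, and leave the other things lying about where they are.

Things in the scene. Friction and masses are not known exactly. Their poses are not given: they have to be found in the camera images.
- stop_press (a joint): Push-in travel of the black mushroom stop button on the grey two-button control box (box 158 x 78 mm, top face at z = 56 mm). 0 = out (released), about 0.007 m = right in (latched). Moves straight down. It takes about 7 N to start it moving, grows easier, snaps over at about 4 mm and then stays in by itself at 7 mm; only a twist lets it out again.
- stop_twist (a joint): Turn of the mushroom head about its upright axis, rad: 0 = rest, grows clockwise seen from above, stop at 0.6. While the button is in, turning it lifts it on a cam: it takes about 0.1 N m (about 3 N pushed sideways on a lobe), at 0.26 to 0.35 rad it springs out by 7 mm. A light spring turns the head back to 0 when it is let go.
- stop_crown (a point): Centre of the slightly domed top of the mushroom head, on its axis (z about 97 mm when out, 7 mm lower when in); the point rides with the head. The crown is 46 mm across and stands 6 mm above three lobes that stick out of its rim at 120 degrees to one another, to 32.5 mm from the axis. The button is at the box's far end from the start button, 82 mm from it. A steel collar of 24 mm radius lies under the head, its top at z = 62 mm; apart from it the box's top face is flat.
- stop_lobe1 (a point): First lobe of the mushroom head: an upright round lobe 19 mm in diameter and 14 mm high; the point is its centre, 23 mm from the head's axis and 12.7 mm below the crown's top (z about 84 mm when out, 77 mm when in). Position rides with the head. A fingertip put down in the gap between two lobes can push a lobe's side. It points toward the start button while the head is at rest.
- stop_lobe2 (a point): Second lobe, like the first, 120 degrees further counter-clockwise from above.
- stop_lobe3 (a point): Third lobe, like the first, 240 degrees further counter-clockwise from above.
- start_button (a joint): The flush round start button (26 mm across, inside a steel ring, its top at z = 63 mm) on the same box; 0 = out, grows to 0.004 m when pushed. Must not be pressed.
- start_top (a point): Centre of the top of the start button.
- shield (a joint): Swing of the clear eye shield about its upright post, rad: 0 = right out to the side, grows counter-clockwise seen from above, 2.007 = home against its rubber stop, over the grinding bit. A little friction (about 1 N at the knob) keeps it wherever it is left.
- shield_hinge (a point): Top of the upright post at the left rear corner of the grinder, on the shield's axis, at z = 212 mm.
- shield_knob (a point): Centre of the top (z about 229 mm) of the upright black knob, 20 mm in diameter and 35 mm tall, that stands on the shield's free end, 160 mm from the shield's axis. The shield is a level clear plate 110 x 120 mm with a black frame, its frame's top at z = 191 mm; the knob stands on a 26 mm square black pad with its top at z = 194 mm. The knob lies on the line from the axis through the plate's middle, 17 mm inside its outer edge. Nothing stands beside the knob above the frame.
- grinding_bit (a point): Top of the upright grinding bit in the middle of the grinder's deck, z about 126 mm. The grinder is a dark tub 206 x 226 mm with a white grid as its deck at z = 96 mm, a 46 mm high splash guard along its rear edge and the shield's post at its left rear corner.
- glass_strip: Loose foiled glass strip 19 x 57 x 4 mm on the left half of the grinder's deck; origin at the centre of its underside. To be left alone.
- second_strip: Second loose glass strip, 19 x 57 x 4 mm, on the right half of the grinder's deck; origin at the centre of its underside. To be left alone.
- coolant_bottle: Small loose bottle, 35 mm across and 73 mm high, in front of the grinder; origin at the centre of its underside. To be left alone.
- stone: Loose dark grey abrasive stone, a bar 26 x 98 x 20 mm, long along its y, between the grinder and the control box; origin at the centre of its underside. To be left alone.

How it is judged:
By the outcome, as a careful person would: the job done as asked, in the order asked, and still so for the second after the job is handed in, with the robot touching nothing.
It also fails if it takes over 72 s, if anything falls off the work surface, if the arm or the gripper's body presses on something with over 40 N, if the wrist force passes 120 N, or if a joint passes its speed limit or range.

ROBOT

A 7-joint arm with a two-finger parallel gripper is mounted at the origin on a cart in front of the work surface, level with it; the furniture and walls round the work are solid. World frame = base frame: x ahead of the robot, y to its left, z up, the work surface at z = 0. Lengths are in m, angles in degrees, forces in N, time in s.
With the tool pointing down it reaches from about 0.425 to 0.875 m from the base axis. Payload 4.7 kg.
Tool frame: the origin (TCP) lies at the very end of the fingers, on their centre line; the grasp point (between the pads) lies 19 mm behind it; z points along the fingers, y is the direction in which the jaws open and shut (so a half turn about z gives the same grasp; the last joint's range is limited). The gripper opens to 87 mm and grips with 3 to 60 N. Pads are 19 mm wide; open, the fingers measure 117 mm over their backs; the gripper's body (75 mm by 190 mm) begins 51 mm behind the grasp point.
Start: joints at [0.808, 18.392, -4.016, 83.108, 1.295, 78.541, -3.26], TCP at [0.65, -0, 0.223] pointing down, gripper open.
Joint ranges: [-163.93, 163.93], [-17.29, 119.83], [-79.2, 71.16], [3.27, 140.29], [-89.18, 269.18], [5.43, 117.66], [-154.24, 154.24]. Speed limits (degrees/s): [147.25, 147.25, 180, 180, 180, 180, 180].

INTERFACE

Orientations are given as [roll, pitch, yaw] about the fixed x, y, z axes, in that order (R = Rz(yaw) Ry(pitch) Rx(roll)).
In Python, from cell import env gives the robot as it stands.
- The arm moves only by the tool servo_tool, never from a script. Its argument "increments" is a list that holds one entry, the list of rows, each a list of 7 numbers: the shift along the tool's x, y, z in m, then the turn, a rotation vector about the tool's x, y, z in degrees, then the opening, from -1 (shut) to 1 (fully open). In form: [[[dx, dy, dz, rx, ry, rz, fingers], ...]]. A call has 1 to 20 rows; each row is the pose to reach, as a shift and turn from the pose commanded when the call began, along the tool's axes at that moment; what a row does not reach only later rows make up. A row lasts 1/10 s, in which the tool goes at most 50 mm and 8.59 degrees, less where a joint would pass 70% of its speed; a pose out of reach is approached as far as the arm can. A call with a gripper value outside its range is refused whole. The fingers move at their own pace and stop on an object; "squeeze" is the grip in N (left out, the last holds). Time passes only in rows, so rows that repeat a pose let the fingers close. It gives the time, the measured TCP pose, the force and the opening at its end, in the units of the state.
- env.get_obs(): the state, without advancing time (a new reading comes with each control period).
- env.read_camera(name): name is "scene" or "side" or "wrist"; returns a dict with "frame" (480x640x3 uint8, blue, green, red), "intrinsics" (3x3 intrinsics, pixels), "rvec" (rotation vector, rad) and "tvec" (3), from world to camera coordinates, as OpenCV has them. Camera axes: x right, y down, z forward; pixel columns grow to the right and rows downward; lengths in m; the calibration is good to about 2 mm. The wrist camera is an equidistant fisheye: a pixel r from the principal point sees the ray r / f radians off the axis. A picture is of the moment at which its call begins. There is no depth.
- env.sign_off(): hands the job in, once; it reports no verdict.
The state is a dict: "time_s": time; "qpos": joint angles; "joint_velocities": joint speeds; "effort": joint torques, N m; "tool_pos": TCP position; "tool_rot": TCP orientation; "force": force on the tool from outside, world axes, zero at the start; "wrist_torque": the same for the moment, N m; "grip_width": finger opening in m.
Only numpy, scipy, OpenCV 4.12 (cv2) and the standard library are available. Lean on these libraries where they do the work, as an engineer would, in place of code of your own. Each camera call takes 0.05 s, during which the arm holds its last target.

## Working session

There is one attempt and no reset: what is moved stays moved. The work goes in short steps, Python scripts to look and compute and a tool call to move; the robot and the scene stay as the last step left them, time stands still between calls to the robot, and variables do not carry over. Pictures are saved under pics/ and viewed, and the job is handed in when it is done.

Besides the shell and the picture viewer there is one more tool, called by a JSON object that holds its "api" and its "payload", one argument or row to a line. servo_tool: Moves the arm, as the interface text tells. Its arguments: {"type":"object","properties":{"increments":{"type":"array","items":{"type":"array","items":{"type":"array","items":{"type":"number"}}}},"squeeze":{"type":"number"}},"required":["increments"]}

```bash
ls; mkdir -p pics
cat > h.py <<'E'
import numpy as np, cv2
from cell import env
def cam(n,save=None):
    c=env.read_camera(n)
    if save: cv2.imwrite('pics/'+save+'.png',c['frame'])
    return c
def ray(c,u,v,fish=False):
    K=np.array(c['intrinsics'],float);R=cv2.Rodrigues(np.array(c['rvec'],float).reshape(3))[0];t=np.array(c['tvec'],float).reshape(3)
    x=(u-K[0,2])/K[0,0];y=(v-K[1,2])/K[1,1]
    if fish:
        r=np.hypot(x,y);d=np.array([np.sin(r)*x/max(r,1e-9),np.sin(r)*y/max(r,1e-9),np.cos(r)])
    else: d=np.array([x,y,1.])
    return -R.T@t,R.T@(d/np.linalg.norm(d))
def onz(c,u,v,z,fish=False):
    o,d=ray(c,u,v,fish);return o+d*(z-o[2])/d[2]
def proj(c,p):
    q,_=cv2.projectPoints(np.array(p,float).reshape(-1,1,3),np.array(c['rvec'],float),np.array(c['tvec'],float),np.array(c['intrinsics'],float),None)
    return q.reshape(-1,2)
E
python3 - <<'E'
from h import *
for n in ['scene','side','wrist']:
    c=cam(n,n+'0'); o,d=ray(c,320,240); print(n,o.round(3),d.round(3))
print(env.get_obs())
E
```

```text
pics
scene [0.152 0.463 0.834] [ 0.409 -0.555 -0.724]
side [ 0.504 -1.391  0.831] [ 0.001  0.895 -0.446]
wrist [0.649 0.083 0.383] [ 0.009 -0.303 -0.953]
{'time_s': 0.15, 'qpos': array([ 0.80757677, 18.42924859, -4.01606539, 83.15663267,  1.29584128,
       78.53971465, -3.25855615]), 'joint_velocities': array([-0.07283119, -0.09363532,  0.04119337, -0.21202488, -0.07985117,
        0.09517078, -0.02382095]), 'effort': array([ 2.16972071e-04, -4.91794288e+01, -4.04079035e-01, -3.12878716e+01,
       -6.39387709e-02,  4.04033612e-02,  9.90178205e-05]), 'tool_pos': array([ 6.49607509e-01, -4.26405322e-05,  2.21732848e-01]), 'tool_rot': array([-1.79919665e+02,  5.53697379e-03,  9.00038898e+01]), 'force': array([ 0.01757605, -1.1967992 ,  0.91675814]), 'wrist_torque': array([-0.01794309,  0.00075598,  0.03232814]), 'grip_width': 0.08713893645955913}
```

View pics/scene0.png

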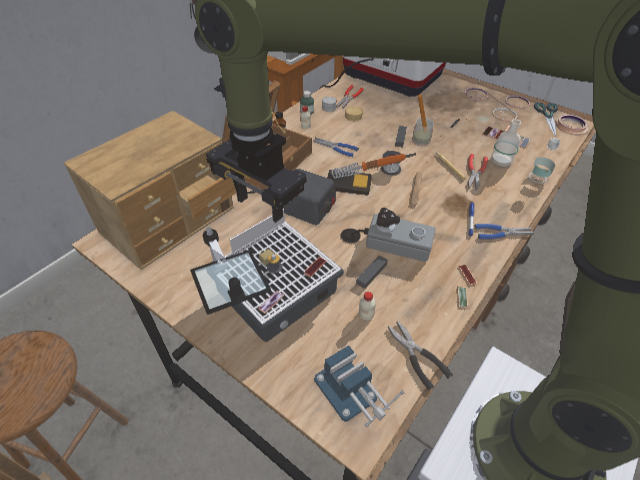

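View pics/side0.png

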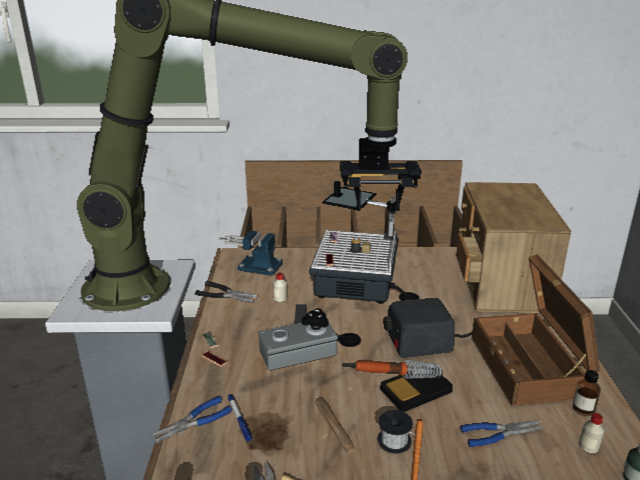

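View pics/wrist0.png

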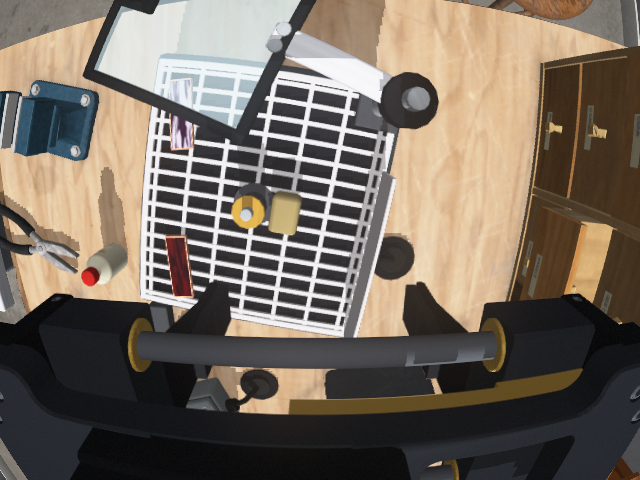

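The scene picture shows the grinder at (270,270), shield out toward (235,285), the mushroom at (388,216) and start button at (418,231). The side view shows the mushroom at (316,318), the knob at (337,188) and the post at (391,207). I'll zoom in.

Run:
```python
from h import *
a=cv2.imread('pics/scene0.png');b=cv2.imread('pics/side0.png')
A=cv2.resize(a[190:290,340:460],None,fx=3.3,fy=3.3,interpolation=cv2.INTER_CUBIC)
B=cv2.resize(b[290:390,250:370],None,fx=3.3,fy=3.3,interpolation=cv2.INTER_CUBIC)
C=cv2.resize(b[160:260,300:420],None,fx=2.2,fy=2.2,interpolation=cv2.INTER_CUBIC)
D=cv2.resize(a[215:335,180:324],None,fx=2.2,fy=2.2,interpolation=cv2.INTER_CUBIC)
im=np.zeros((600,800,3),np.uint8)
im[:330,:396]=A;im[:330,400:796]=B;im[332:552,:264]=C;im[332:596,400:717]=D[:264]
cv2.imwrite('pics/z0.png',im)
```

```text
(no output)
```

View pics/z0.png

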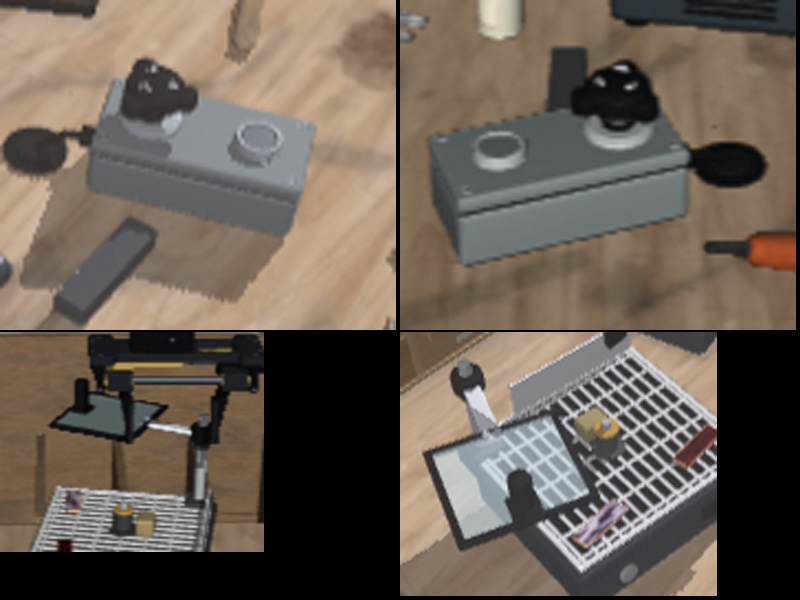

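Run:
```python
from h import *
s=cam('scene');d=cam('side')
def tri(p,q):
    o1,d1=ray(s,*p);o2,d2=ray(d,*q)
    A=np.stack([d1,-d2],1);t=np.linalg.lstsq(A,o2-o1,rcond=None)[0]
    a=o1+t[0]*d1;b=o2+t[1]*d2
    return ((a+b)/2).round(4),np.linalg.norm(a-b).round(4)
P={'start':((418.5,231.5),(279.7,335),.063),'crown':((387,213.5),(315.8,315.8),.097),'knob':((233.6,279.5),(337.3,182.5),.229),'hinge':((210,230.5),(391.8,198.6),.212)}
for k,(p,q,z) in P.items(): print(k,tri(p,q),onz(s,*p,z).round(4),onz(d,*q,z).round(4))
```

```text
start (array([ 0.4176, -0.3024,  0.0621]), np.float64(0.0019)) [ 0.4163 -0.3015  0.063 ] [ 0.4186 -0.3033  0.063 ]
crown (array([ 0.4961, -0.2774,  0.0942]), np.float64(0.0005)) [ 0.4951 -0.2746  0.097 ] [ 0.4959 -0.2818  0.097 ]
knob (array([0.5537, 0.1667, 0.2291]), np.float64(0.0002)) [0.5539 0.1666 0.229 ] [0.5536 0.1669 0.229 ]
hinge (array([0.6935, 0.0976, 0.2091]), np.float64(0.0034)) [0.6888 0.0996 0.212 ] [0.6943 0.0934 0.212 ]
```

Run:
```python
from h import *
w=cam('wrist')
print('hinge',onz(w,417,98,.212,True).round(4)); print('bit',onz(w,247,213,.126,True).round(4))
for p in [(160,57),(143,297),(352,333),(395,130)]: print(onz(w,*p,.096,True).round(4))
print(env.get_obs()['time_s'])
```

```text
hinge [0.6962 0.0978 0.212 ]
bit [0.5996 0.0217 0.126 ]
[0.524  0.1458 0.096 ]
[ 0.4876 -0.0644  0.096 ]
[ 0.6821 -0.0968  0.096 ]
[0.7105 0.0812 0.096 ]
0.3
```

{"api": "servo_tool", "payload": {
  "increments": [
    [[-0.035,-0.02,0,0,0,2,-1],[-0.07,-0.04,0.01,0,0,4,-1],[-0.105,-0.06,0.02,0,0,6,-1],[-0.14,-0.08,0.03,0,0,8,-1],[-0.175,-0.1,0.04,0,0,10,-1],[-0.21,-0.12,0.05,0,0,12.5,-1],[-0.245,-0.14,0.055,0,0,12.5,-1],[-0.265,-0.148,0.06,0,0,12.5,-1],[-0.278,-0.154,0.06,0,0,12.5,-1],[-0.278,-0.154,0.06,0,0,12.5,-1],[-0.278,-0.154,0.06,0,0,12.5,-1],[-0.278,-0.154,0.06,0,0,12.5,-1]]
  ]
}}

```text
time_s: 1.5
tool_pos: [0.4974, -0.2761, 0.1629]
tool_rot: [180.0, -0.0, 77.7]
force: [0.5, 0.4, -1.1]
grip_width: 0.0026
```

Run:
```python
from h import *
w=cam('wrist','w1');s=cam('scene','s1')
o=env.get_obs();print(o['tool_pos'],o['tool_rot'],o['force'],o['grip_width'],o['time_s'])
a=s['frame'][150:300,310:470];cv2.imwrite('pics/s1z.png',cv2.resize(a,None,fx=4,fy=4,interpolation=cv2.INTER_CUBIC))
```

```text
[ 0.49706536 -0.27640699  0.16275158] [ 1.79972805e+02 -2.44748573e-02  7.76629720e+01] [ 0.58240732  0.19496045 -0.46351646] 0.0009628922291760256 1.6
```

View pics/w1.png

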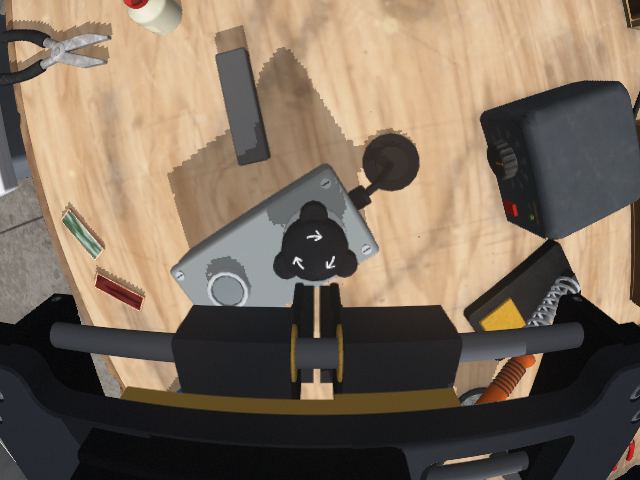

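View pics/s1z.png

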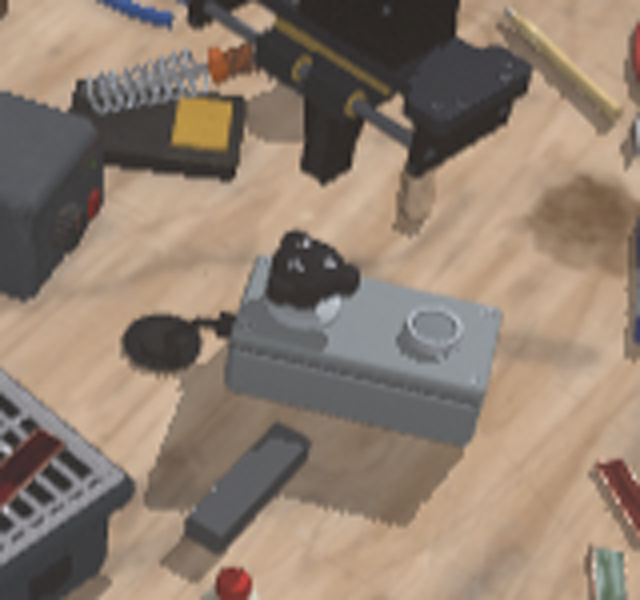

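The wrist picture shows the mushroom crown near (315,248), lobes at (313,211), (286,265) and (344,264), and the start button at (228,290).

Run:
```python
from h import *
w=cam('wrist')
print('crown',onz(w,315,248,.096,True).round(4),'start',onz(w,228,290,.063,True).round(4))
C=onz(w,315,248,.096,True)
for p in [(313,209),(283,266),(346,265)]:
    q=onz(w,*p,.088,True);d=(q-C)[:2];print(q.round(4),np.hypot(*d).round(4),np.degrees(np.arctan2(d[1],d[0])))
f=w['frame'];cv2.imwrite('pics/w1z.png',cv2.resize(f[190:310,240:400],None,fx=5,fy=5,interpolation=cv2.INTER_CUBIC))
```

```text
crown [ 0.4974 -0.2711  0.096 ] start [ 0.4201 -0.3019  0.063 ]
[ 0.5013 -0.2473  0.088 ] 0.0242 80.79354761962946
[ 0.4726 -0.2819  0.088 ] 0.0271 -156.60334935076258
[ 0.515  -0.2904  0.088 ] 0.026 -47.677743442237585
```

View pics/w1z.png

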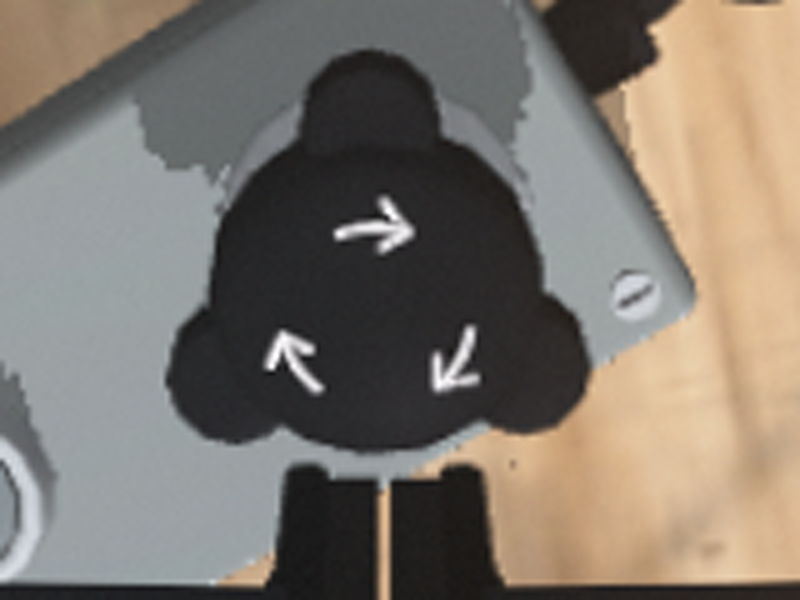

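{"api": "servo_tool", "payload": {
  "increments": [
    [[0,0,0.02,0,0,0,-1],[0,0,0.04,0,0,0,-1],[0,0,0.055,0,0,0,-1],[0,0,0.062,0,0,0,-1],[0,0,0.066,0,0,0,-1],[0,0,0.068,0,0,0,-1],[0,0,0.07,0,0,0,-1],[0,0,0.072,0,0,0,-1],[0,0,0.073,0,0,0,-1],[0,0,0.074,0,0,0,-1],[0,0,0.074,0,0,0,-1]]
  ]
}}

```text
time_s: 2.75
tool_pos: [0.4971, -0.2785, 0.0902]
tool_rot: [179.8, 0.0, 77.5]
force: [0.9, 0.5, -0.5]
grip_width: 0.0004
```

{"api": "servo_tool", "payload": {
  "increments": [
    [[0,0,0.001,0,0,0,-1],[0,0,0.002,0,0,0,-1],[0,0,0.003,0,0,0,-1],[0,0,0.003,0,0,0,-1]]
  ]
}}

```text
time_s: 3.15
tool_pos: [0.4972, -0.2786, 0.0894]
tool_rot: [179.8, 0.0, 77.5]
force: [-7.3, 2.8, 20.0]
grip_width: 0.0004
```

{"api": "servo_tool", "payload": {
  "increments": [
    [[0,0,-0.01,0,0,0,-1],[0,0,-0.03,0,0,0,-1],[0,0,-0.06,0,0,0,-1],[0,0,-0.074,0,0,0,-1],[0,0,-0.074,0,0,0,-1],[0,0,-0.074,0,0,0,-1]]
  ]
}}

```text
time_s: 3.75
tool_pos: [0.4958, -0.2779, 0.1587]
tool_rot: [-180.0, -0.0, 77.5]
force: [-0.5, -0.2, -1.1]
grip_width: 0.0006
```

Run:
```python
from h import *
w=cam('wrist','w2');d=cam('side','d2')
o=env.get_obs();print(o['tool_pos'],o['tool_rot'],o['force'],o['time_s'])
f=w['frame'];im=np.zeros((600,800,3),np.uint8)
im[:,:400]=cv2.resize(f[190:310,275:355],None,fx=5,fy=5,interpolation=cv2.INTER_CUBIC)
g=d['frame'][280:380,250:350];im[:400,400:]=cv2.resize(g,None,fx=4,fy=4,interpolation=cv2.INTER_CUBIC)
cv2.imwrite('pics/z2.png',im)
```

```text
[ 0.4951512  -0.27757957  0.15785231] [-1.79851387e+02 -3.12749896e-02  7.75017448e+01] [0.86817085 0.24101389 0.521334  ] 3.85
```

View pics/z2.png

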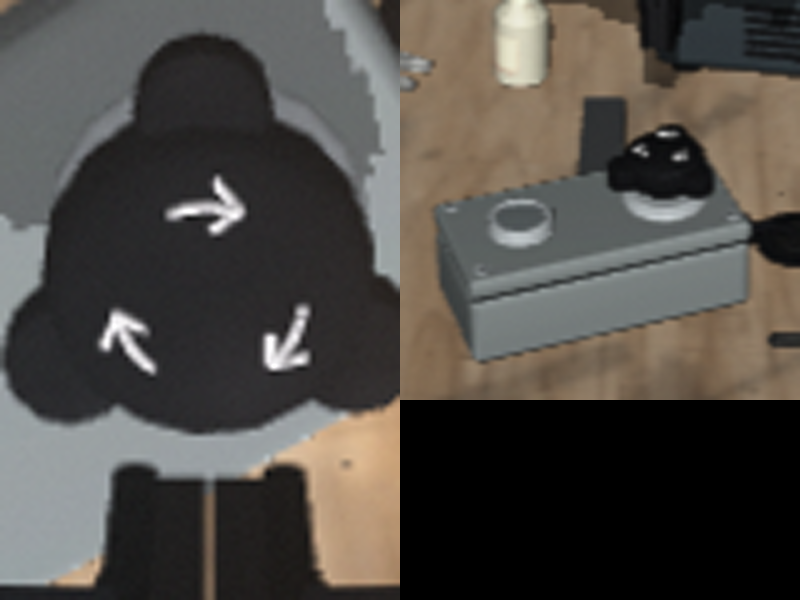

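The side view shows the head sitting down on its collar, so the button is latched. Next, the shield.

{"api": "servo_tool", "payload": {
  "increments": [
    [[0,0,-0.04,0,0,0,-1],[0.02,0,-0.08,0,0,2,-1],[0.055,0,-0.11,0,0,4,-1],[0.09,-0.005,-0.12,0,0,6,-1],[0.13,-0.01,-0.12,0,0,8,-1],[0.17,-0.015,-0.12,0,0,10,-1],[0.21,-0.02,-0.12,0,0,12,-1],[0.25,-0.02,-0.12,0,0,13.5,-1],[0.29,-0.025,-0.12,0,0,13.5,-1],[0.33,-0.025,-0.12,0,0,13.5,-1],[0.37,-0.03,-0.12,0,0,13.5,-1],[0.41,-0.03,-0.12,0,0,13.5,-1],[0.445,-0.0316,-0.12,0,0,13.5,-1],[0.47,-0.0316,-0.12,0,0,13.5,-1],[0.48,-0.0316,-0.12,0,0,13.5,-1],[0.48,-0.0316,-0.12,0,0,13.5,-1],[0.48,-0.0316,-0.12,0,0,13.5,-1],[0.48,-0.0316,-0.12,0,0,13.5,-1]]
  ]
}}

```text
time_s: 5.65
tool_pos: [0.5693, 0.1951, 0.2794]
tool_rot: [180.0, 0.1, 63.8]
force: [0.8, 0.1, -0.1]
grip_width: 0.0003
```

Run:
```python
from h import *
w=cam('wrist','w3');d=cam('scene','s3')
o=env.get_obs();print(o['tool_pos'],o['tool_rot'],o['force'],o['time_s'])
cv2.imwrite('pics/s3z.png',cv2.resize(d['frame'][150:350,140:380],None,fx=3,fy=3))
```

```text
[0.56931804 0.19565889 0.27976847] [1.79960702e+02 2.02046484e-02 6.38569256e+01] [-0.34688822  0.59541859 -0.61693214] 5.75
```

View pics/w3.png

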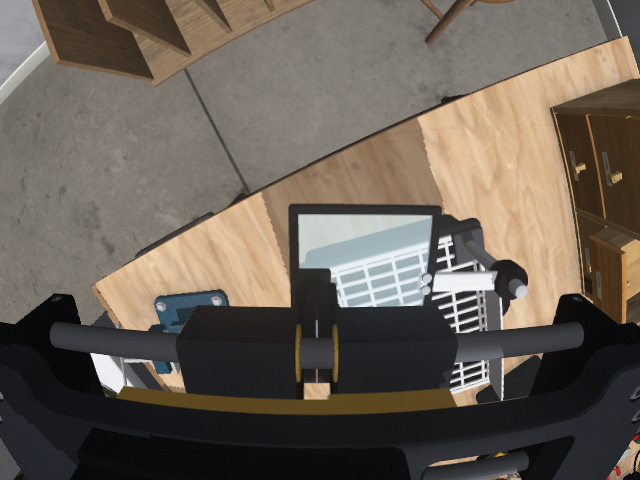

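View pics/s3z.png

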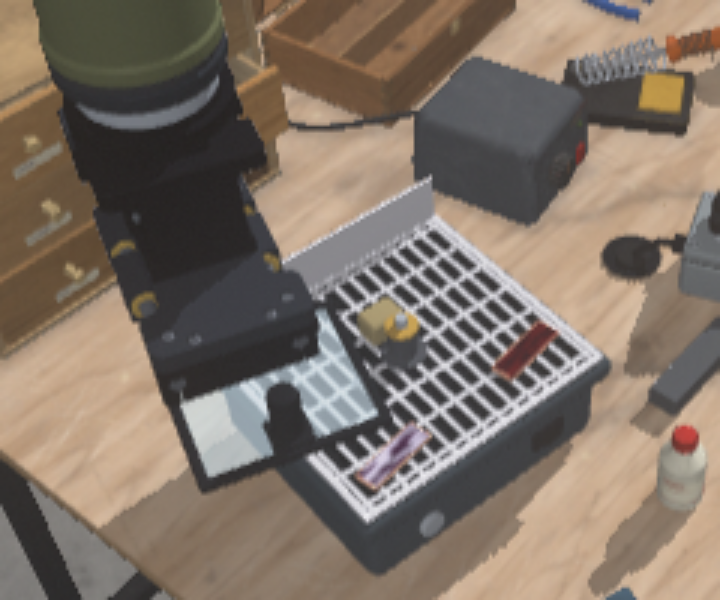

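{"api": "servo_tool", "payload": {
  "increments": [
    [[0,0,0.03,0,0,0,-1],[0,0,0.05,0,0,0,-1],[0,0,0.065,0,0,0,-1],[0,0,0.075,0,0,0,-1],[0,0,0.075,0,0,0,-1],[0,0,0.075,0,0,0,-1]]
  ]
}}

```text
time_s: 6.35
tool_pos: [0.5695, 0.1975, 0.2053]
tool_rot: [179.9, -0.0, 64.0]
force: [-0.6, 0.1, 0.5]
grip_width: 0.0006
```

Run:
```python
from h import *
d=cam('scene');s=cam('side')
o=env.get_obs();print(o['tool_pos'],o['tool_rot'],o['force'],o['time_s'])
im=np.zeros((600,800,3),np.uint8)
im[:600,:400]=cv2.resize(d['frame'][205:325,190:270],None,fx=5,fy=5)
im[:500,400:]=cv2.resize(s['frame'][130:230,310:390],None,fx=5,fy=5)
cv2.imwrite('pics/z4.png',im)
```

```text
[0.56973286 0.19771495 0.20582025] [ 1.79912548e+02 -8.44019971e-02  6.39998259e+01] [ 0.20932181 -0.43120664  0.01453677] 6.45
```

View pics/z4.png

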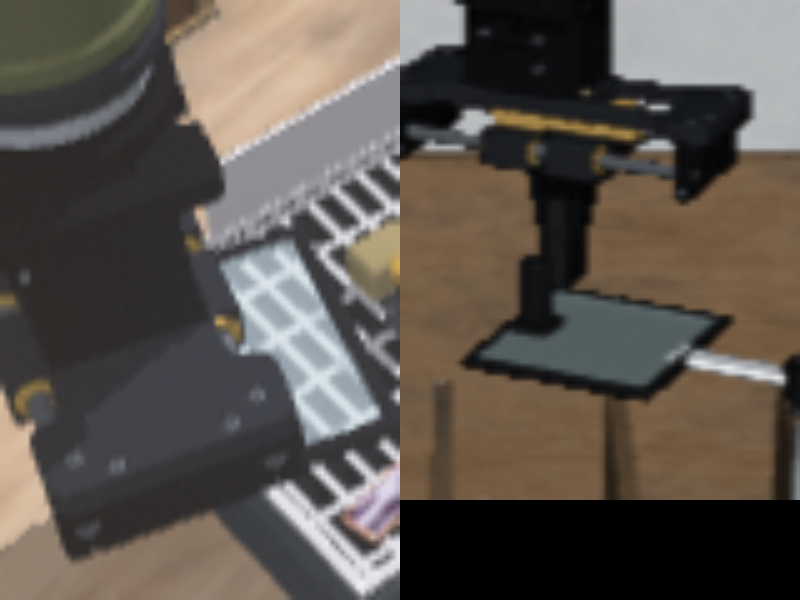

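```bash
cat > arc.py <<'E'
import numpy as np,sys
from h import env
H=np.array([.6945,.098]);R=.159
def P(phi,off):
    a=np.radians(phi);return H+R*np.array([np.cos(a),np.sin(a)])-off*np.array([-np.sin(a),np.cos(a)])
def rows(p0,yaw0,phis,offs):
    y=np.radians(yaw0);x=np.array([np.cos(y),np.sin(y)]);yy=np.array([np.sin(y),-np.cos(y)])
    for p,o in zip(phis,offs):
        d=P(p,o)-p0;print([round(float(d@x),3),round(float(d@yy),3),0,0,0,round(float(-(p-90-yaw0)),1),-1])
E
python3 - <<'E'
from arc import *
print(P(153.8,.034))
rows(np.array([.5695,.1976]),64,[154]*3+list(np.arange(156,156+2.5*15,2.5))+[191]*2,[.030,.025,.021]+[.0195]*17)
E
```

```text
[0.56684712 0.19870622]
[-0.005, -0.003, 0, 0, 0, 0.0, -1]
[-0.01, -0.003, 0, 0, 0, 0.0, -1]
[-0.014, -0.003, 0, 0, 0, 0.0, -1]
[-0.021, -0.004, 0, 0, 0, -2.0, -1]
[-0.028, -0.004, 0, 0, 0, -4.5, -1]
[-0.035, -0.004, 0, 0, 0, -7.0, -1]
[-0.042, -0.004, 0, 0, 0, -9.5, -1]
[-0.049, -0.004, 0, 0, 0, -12.0, -1]
[-0.056, -0.003, 0, 0, 0, -14.5, -1]
[-0.063, -0.002, 0, 0, 0, -17.0, -1]
[-0.069, -0.0, 0, 0, 0, -19.5, -1]
[-0.076, 0.001, 0, 0, 0, -22.0, -1]
[-0.083, 0.003, 0, 0, 0, -24.5, -1]
[-0.09, 0.005, 0, 0, 0, -27.0, -1]
[-0.096, 0.008, 0, 0, 0, -29.5, -1]
[-0.102, 0.011, 0, 0, 0, -32.0, -1]
[-0.109, 0.014, 0, 0, 0, -34.5, -1]
[-0.115, 0.017, 0, 0, 0, -37.0, -1]
[-0.115, 0.017, 0, 0, 0, -37.0, -1]
[-0.115, 0.017, 0, 0, 0, -37.0, -1]
```

{"api": "servo_tool", "payload": {
  "increments": [
    [[-0.005,-0.003,0,0,0,0,-1],[-0.01,-0.003,0,0,0,0,-1],[-0.014,-0.003,0,0,0,0,-1],[-0.021,-0.004,0,0,0,-2,-1],[-0.028,-0.004,0,0,0,-4.5,-1],[-0.035,-0.004,0,0,0,-7,-1],[-0.042,-0.004,0,0,0,-9.5,-1],[-0.049,-0.004,0,0,0,-12,-1],[-0.056,-0.003,0,0,0,-14.5,-1],[-0.063,-0.002,0,0,0,-17,-1],[-0.069,0,0,0,0,-19.5,-1],[-0.076,0.001,0,0,0,-22,-1],[-0.083,0.003,0,0,0,-24.5,-1],[-0.09,0.005,0,0,0,-27,-1],[-0.096,0.008,0,0,0,-29.5,-1],[-0.102,0.011,0,0,0,-32,-1],[-0.109,0.014,0,0,0,-34.5,-1],[-0.115,0.017,0,0,0,-37,-1],[-0.115,0.017,0,0,0,-37,-1]]
  ]
}}

```text
time_s: 8.35
tool_pos: [0.5341, 0.0852, 0.2048]
tool_rot: [180.0, 0.0, 100.9]
force: [0.3, -1.0, -1.1]
grip_width: 0.0004
```

Run:
```python
from arc import *
from h import *
d=cam('scene');s=cam('side')
o=env.get_obs();print(o['tool_pos'],o['tool_rot'],o['force'],o['time_s'])
im=np.zeros((600,800,3),np.uint8)
im[:600,:400]=cv2.resize(d['frame'][200:350,220:320],None,fx=4,fy=4)
im[:500,400:]=cv2.resize(s['frame'][130:255,300:400],None,fx=4,fy=4)
cv2.imwrite('pics/z5.png',im)
print(P(191,.0195))
rows(P(191,.0195),101,[193,195.5,198,200.5,203,205.5,208,210,212,214,216,218,220],[.0195]*13)
```

```text
[0.53381429 0.08642221 0.20474983] [1.79987551e+02 3.73688850e-03 1.00906700e+02] [ 0.39623695 -0.43481846 -0.3116563 ] 8.45
[0.5347005 0.0868031]
[-0.006, -0.001, 0, 0, 0, -2.0, -1]
[-0.013, -0.001, 0, 0, 0, -4.5, -1]
[-0.02, -0.001, 0, 0, 0, -7.0, -1]
[-0.027, -0.001, 0, 0, 0, -9.5, -1]
[-0.033, -0.001, 0, 0, 0, -12.0, -1]
[-0.04, 0.0, 0, 0, 0, -14.5, -1]
[-0.047, 0.001, 0, 0, 0, -17.0, -1]
[-0.053, 0.002, 0, 0, 0, -19.0, -1]
[-0.058, 0.004, 0, 0, 0, -21.0, -1]
[-0.064, 0.005, 0, 0, 0, -23.0, -1]
[-0.069, 0.007, 0, 0, 0, -25.0, -1]
[-0.074, 0.008, 0, 0, 0, -27.0, -1]
[-0.08, 0.01, 0, 0, 0, -29.0, -1]
```

View pics/z5.png

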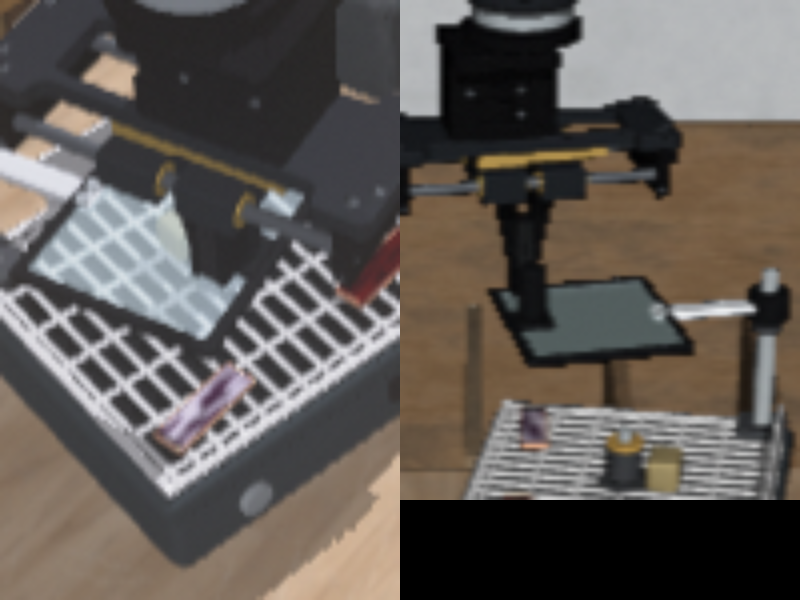

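The shield follows the finger, and the knob is centred on it in the side view at about (533,300). I'll continue.

{"api": "servo_tool", "payload": {
  "increments": [
    [[-0.006,-0.001,0,0,0,-2,-1],[-0.013,-0.001,0,0,0,-4.5,-1],[-0.02,-0.001,0,0,0,-7,-1],[-0.027,-0.001,0,0,0,-9.5,-1],[-0.033,-0.001,0,0,0,-12,-1],[-0.04,0,0,0,0,-14.5,-1],[-0.047,0.001,0,0,0,-17,-1],[-0.053,0.002,0,0,0,-19,-1],[-0.055,0.003,0,0,0,-20,-1],[-0.058,0.004,0,0,0,-21,-1],[-0.058,0.004,0,0,0,-21,-1]]
  ]
}}

```text
time_s: 9.55
tool_pos: [0.549, 0.0305, 0.2045]
tool_rot: [180.0, 0.0, 122.0]
force: [0.2, -0.4, -0.5]
grip_width: 0.0003
```

Run:
```python
from arc import *
rows(P(212,.0195),122,[213,214,215,216,217,218,220,222,224,226,228],[.0195]*11)
```

```text
[-0.003, -0.0, 0, 0, 0, -1.0, -1]
[-0.006, -0.001, 0, 0, 0, -2.0, -1]
[-0.008, -0.001, 0, 0, 0, -3.0, -1]
[-0.011, -0.001, 0, 0, 0, -4.0, -1]
[-0.014, -0.001, 0, 0, 0, -5.0, -1]
[-0.017, -0.001, 0, 0, 0, -6.0, -1]
[-0.022, -0.001, 0, 0, 0, -8.0, -1]
[-0.028, -0.001, 0, 0, 0, -10.0, -1]
[-0.033, -0.001, 0, 0, 0, -12.0, -1]
[-0.039, 0.0, 0, 0, 0, -14.0, -1]
[-0.045, 0.001, 0, 0, 0, -16.0, -1]
```

{"api": "servo_tool", "payload": {
  "increments": [
    [[-0.003,0,0,0,0,-1,-1],[-0.006,0,0,0,0,-2,-1],[-0.008,0,0,0,0,-3,-1],[-0.011,-0.001,0,0,0,-4,-1],[-0.011,-0.001,0,0,0,-4,-1]]
  ]
}}

```text
time_s: 10.05
tool_pos: [0.5543, 0.02, 0.2047]
tool_rot: [180.0, 0.0, 126.0]
force: [0.5, 1.5, 0.5]
grip_width: 0.0006
```

{"api": "servo_tool", "payload": {
  "increments": [
    [[-0.003,0,0,0,0,-1,-1],[-0.005,0,0,0,0,-2,-1],[-0.005,0,0,0,0,-2,-1]]
  ]
}}

```text
time_s: 10.35
tool_pos: [0.5568, 0.0163, 0.2045]
tool_rot: [-180.0, -0.0, 128.0]
force: [0.2, 0.3, -0.0]
grip_width: 0.0004
```

{"api": "servo_tool", "payload": {
  "increments": [
    [[-0.003,0,0,0,0,-1,-1],[-0.0055,0,0,0,0,-2,-1],[-0.0055,0,0,0,0,-2,-1]]
  ]
}}

```text
time_s: 10.65
tool_pos: [0.5571, 0.0157, 0.2045]
tool_rot: [-179.8, -0.4, 130.2]
force: [-9.8, 6.8, 5.1]
grip_width: 0.0006
```

{"api": "servo_tool", "payload": {
  "increments": [
    [[-0.003,0,0,0,0,-1,-1],[-0.0055,0,0,0,0,-2,-1],[-0.0055,0,0,0,0,-2,-1]]
  ]
}}

```text
time_s: 10.95
tool_pos: [0.5569, 0.0154, 0.2045]
tool_rot: [-179.7, -0.9, 132.4]
force: [-20.7, 11.8, 11.0]
grip_width: 0.0002
```

Run:
```python
from h import *
d=cam('scene');s=cam('side')
o=env.get_obs();print(o['tool_pos'],o['tool_rot'],o['force'],o['time_s'])
im=np.zeros((600,800,3),np.uint8)
im[:600,:400]=cv2.resize(d['frame'][200:350,220:320],None,fx=4,fy=4)
im[:500,400:]=cv2.resize(s['frame'][130:255,300:400],None,fx=4,fy=4)
cv2.imwrite('pics/z6.png',im)
```

```text
[0.55693602 0.01537881 0.20449036] [-179.67594532   -0.91916545  132.36145401] [-20.83208308  11.72296518  11.67823041] 11.05
```

View pics/z6.png

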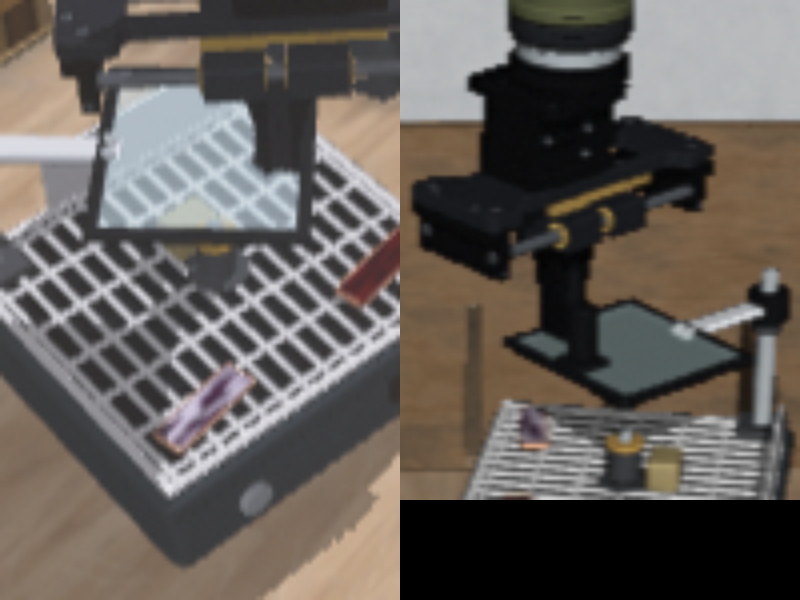

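It stopped hard at about 218°, which is the measured bit direction, so the shield is home against its stop. Now I back off and rise.

{"api": "servo_tool", "payload": {
  "increments": [
    [[0.005,0,0,0,0,0,-1],[0.011,0,0,0,0,2,-1],[0.018,0,0,0,0,4,-1],[0.03,0,0,0,0,4,-1],[0.04,0,0,0,0,4,-1],[0.045,0,-0.02,0,0,4,-1],[0.045,0,-0.06,0,0,4,-1],[0.045,0,-0.09,0,0,4,-1],[0.045,0,-0.09,0,0,4,-1],[0.045,0,-0.09,0,0,4,-1]]
  ]
}}

```text
time_s: 12.05
tool_pos: [0.5338, 0.0418, 0.2952]
tool_rot: [179.9, 0.1, 128.1]
force: [0.0, 0.0, -0.9]
grip_width: 0.0003
```

Run:
```python
from h import *
o=env.get_obs();print(o['tool_pos'],o['tool_rot'],o['time_s'])
p=o['tool_pos'][:2];y=np.radians(o['tool_rot'][2]);x=np.array([np.cos(y),np.sin(y)]);yy=np.array([np.sin(y),-np.cos(y)])
for g in [(.62,-.05),(.4957,-.24)]:
  d=np.array(g)-p;print(d@x,d@yy, o['tool_rot'][2]-77.5)
s=cam('side','d7');d=cam('scene','s7')
```

```text
[0.53375974 0.0417719  0.29519495] [1.79924860e+02 6.54570245e-02 1.28057121e+02] 12.05
-0.12542341335507826 0.01133279592754631 50.55712059985825
-0.19840443052791967 -0.20366548576888358 50.55712059985825
```

View pics/d7.png

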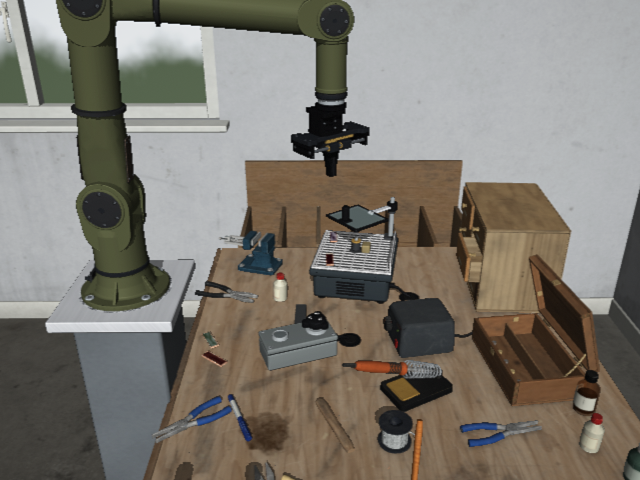

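{"api": "servo_tool", "payload": {
  "increments": [
    [[-0.02,-0.02,0,0,0,5,-1],[-0.04,-0.04,0,0,0,10,-1],[-0.06,-0.06,0,0,0,15,-1],[-0.08,-0.08,0,0,0,20,-1],[-0.1,-0.1,0,0,0,25,-1],[-0.12,-0.12,0.02,0,0,30,-1],[-0.14,-0.14,0.04,0,0,35,-1],[-0.16,-0.16,0.06,0,0,40,-1],[-0.18,-0.18,0.08,0,0,45,-1],[-0.195,-0.195,0.1,0,0,50.5,-1],[-0.198,-0.204,0.12,0,0,50.5,-1],[-0.198,-0.204,0.135,0,0,50.5,-1],[-0.198,-0.204,0.135,0,0,50.5,-1],[-0.198,-0.204,0.135,0,0,50.5,-1]]
  ]
}}

```text
time_s: 13.55
tool_pos: [0.4952, -0.2389, 0.1594]
tool_rot: [-180.0, -0.0, 77.6]
force: [1.3, 0.3, 0.6]
grip_width: 0.0003
```

Run:
```python
from h import *
o=env.get_obs();print(o['tool_pos'],o['tool_rot'],o['time_s'])
w=cam('wrist','w8');cv2.imwrite('pics/w8z.png',cv2.resize(w['frame'][200:320,220:380],None,fx=5,fy=5,interpolation=cv2.INTER_CUBIC))
```

```text
[ 0.49518127 -0.23890272  0.15939492] [-1.79970963e+02 -3.55819155e-02  7.76069122e+01] 13.55
```

View pics/w8z.png

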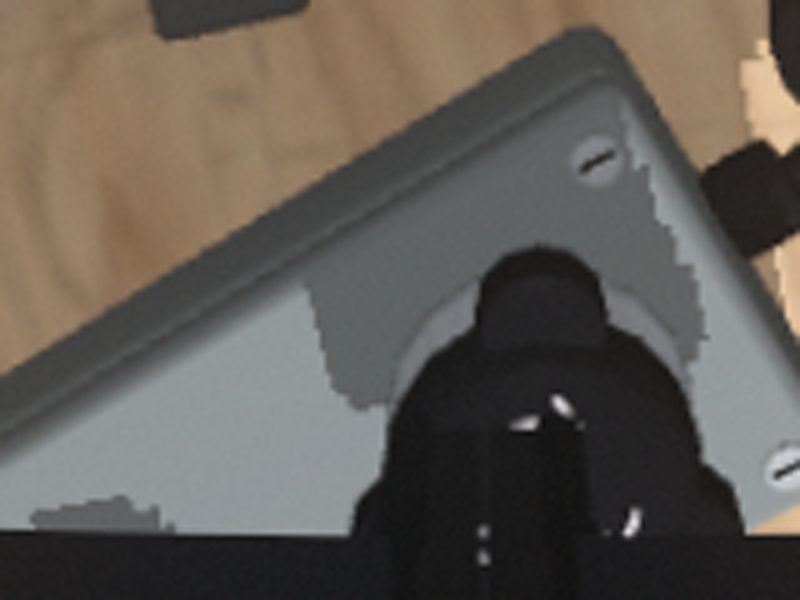

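The latched lobe 3 shows clearly in the wrist crop, centred at (541,310) with its outer edge at (541,246).

Run:
```python
from h import *
w=cam('wrist');f=lambda x,y:(220+x/5,200+y/5)
for n,p,z in [('lobe c',(541,311),.084),('lobe tip',(541,246),.083),('lobeL',(476,311),.082),('lobeR',(607,311),.082),('collar L?',(390,395),.062)]:
    print(n,onz(w,*f(*p),z,True).round(4))
K=.0
for p in [(597,160),(787,467)]: print('screw',onz(w,*f(*p),.056,True).round(4))
for p in [(600,70),(0,440)]: print('boxedge',onz(w,*f(*p),.056,True).round(4))
```

```text
lobe c [ 0.502  -0.2491  0.084 ]
lobe tip [ 0.5039 -0.2402  0.083 ]
lobeL [ 0.4932 -0.2479  0.082 ]
lobeR [ 0.5109 -0.2519  0.082 ]
collar L? [ 0.4757 -0.2661  0.062 ]
screw [ 0.5138 -0.238   0.056 ]
screw [ 0.5339 -0.2948  0.056 ]
boxedge [ 0.517  -0.2245  0.056 ]
boxedge [ 0.4111 -0.2635  0.056 ]
```

Run:
```python
from h import *
w=cam('wrist');o=env.get_obs();p=o['tool_pos'];y=np.radians(o['tool_rot'][2]);x=np.array([np.cos(y),np.sin(y),0])
K=np.array(w['intrinsics']);R=cv2.Rodrigues(np.array(w['rvec']))[0]
for k in (-.0095,0,.0095):
    q=R@(p+k*x)+np.array(w['tvec']).reshape(3);th=np.arctan2(np.hypot(q[0],q[1]),q[2]);ph=np.arctan2(q[1],q[0])
    u=K[0,2]+K[0,0]*th*np.cos(ph);v=K[1,2]+K[1,1]*th*np.sin(ph);print(k,(u-220)*5,(v-200)*5)
g=w['frame'][260:330,290:350].astype(float)*2.5
cv2.imwrite('pics/w9z.png',cv2.resize(np.clip(g,0,255).astype(np.uint8),None,fx=8,fy=8,interpolation=cv2.INTER_CUBIC))
```

```text
-0.0095 481.768804932386 597.9933995077351
0 481.88530952019846 513.9306699325878
0.0095 482.00713393274356 425.74780271612354
```

View pics/w9z.png

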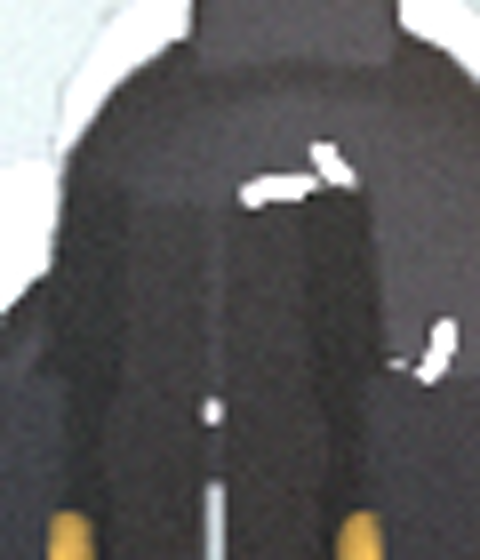

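{"api": "servo_tool", "payload": {
  "increments": [
    [[0.001,-0.0216,0,0,0,-2.4,-1],[0.001,-0.0216,0.02,0,0,-2.4,-1],[0.001,-0.0216,0.04,0,0,-2.4,-1],[0.001,-0.0216,0.06,0,0,-2.4,-1],[0.001,-0.0216,0.075,0,0,-2.4,-1],[0.001,-0.0216,0.083,0,0,-2.4,-1],[0.001,-0.0216,0.088,0,0,-2.4,-1],[0.001,-0.0216,0.088,0,0,-2.4,-1],[0.001,-0.0216,0.088,0,0,-2.4,-1]]
  ]
}}

```text
time_s: 14.6
tool_pos: [0.4746, -0.2348, 0.0724]
tool_rot: [179.9, 0.0, 79.9]
force: [1.0, 0.5, -0.7]
grip_width: 0.0005
```

Run:
```python
from h import *
o=env.get_obs();print(o['tool_pos'],o['tool_rot'],o['force'],o['time_s'])
w=cam('wrist','w10');g=w['frame'][200:320,220:380].astype(float)*1.8
cv2.imwrite('pics/w10z.png',cv2.resize(np.clip(g,0,255).astype(np.uint8),None,fx=5,fy=5,interpolation=cv2.INTER_CUBIC))
```

```text
[ 0.47457722 -0.23476147  0.07242385] [1.79914859e+02 1.75853066e-02 7.99021268e+01] [ 1.01504298  0.50429424 -0.66267897] 14.6
```

View pics/w10z.png

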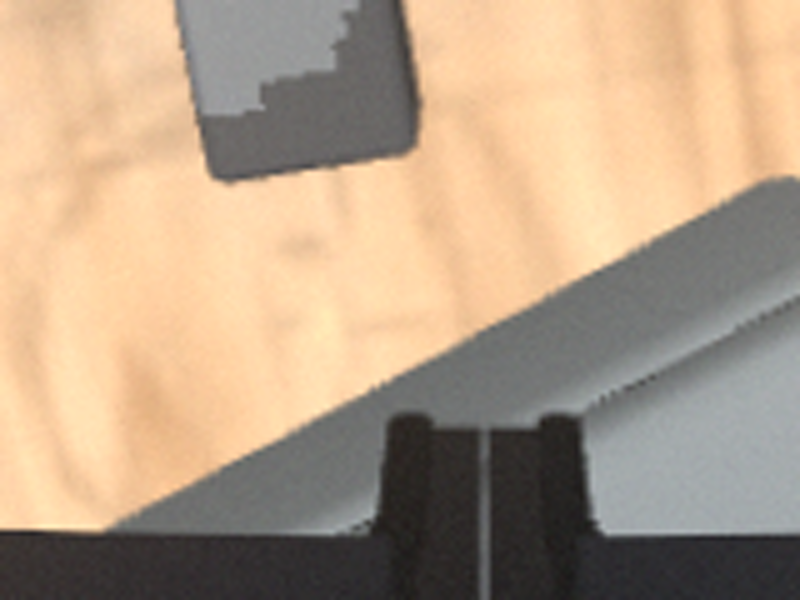

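{"api": "servo_tool", "payload": {
  "increments": [
    [[0.001,0.003,0,0,0,0,-1],[0.001,0.006,0,0,0,0,-1],[0.001,0.008,0,0,0,0,-1],[0.001,0.01,0,0,0,0,-1],[0.001,0.012,0,0,0,0,-1],[0.001,0.012,0,0,0,0,-1]]
  ]
}}

```text
time_s: 15.25
tool_pos: [0.4859, -0.2355, 0.0715]
tool_rot: [-180.0, -0.0, 79.9]
force: [-1.2, 1.0, -0.0]
grip_width: 0.0006
```

{"api": "servo_tool", "payload": {
  "increments": [
    [[0,0.001,0,0,0,0,-1],[0,0.002,0,0,0,0,-1],[0,0.003,0,0,0,0,-1],[0,0.003,0,0,0,0,-1]]
  ]
}}

```text
time_s: 15.65
tool_pos: [0.4885, -0.2355, 0.0715]
tool_rot: [-179.9, -0.0, 79.9]
force: [-3.3, 4.5, 2.7]
grip_width: 0.0006
```

{"api": "servo_tool", "payload": {
  "increments": [
    [[0,0.001,0,0,0,0,-1],[0,0.002,0,0,0,0,-1],[0,0.003,0,0,0,0,-1],[0,0.003,0,0,0,0,-1]]
  ]
}}

```text
time_s: 16.05
tool_pos: [0.4907, -0.2356, 0.0716]
tool_rot: [-179.8, -0.1, 79.9]
force: [-6.1, 5.5, 6.7]
grip_width: 0.0001
```

{"api": "servo_tool", "payload": {
  "increments": [
    [[0,0.001,0,0,0,0,-1],[0,0.002,0,0,0,0,-1],[0,0.003,0,0,0,0,-1],[0,0.003,0,0,0,0,-1]]
  ]
}}

```text
time_s: 16.45
tool_pos: [0.4933, -0.2358, 0.0716]
tool_rot: [-179.8, -0.1, 79.9]
force: [-7.4, 6.0, 7.0]
grip_width: 0.0005
```

Run:
```python
from h import *
d=cam('scene');s=cam('side')
o=env.get_obs();print(o['tool_pos'],o['tool_rot'],o['force'],o['time_s'])
im=np.zeros((600,800,3),np.uint8)
im[:500,:400]=cv2.resize(np.clip(d['frame'][180:260,355:419]*1.5,0,255).astype(np.uint8),(400,500),interpolation=cv2.INTER_CUBIC)
im[:500,400:]=cv2.resize(np.clip(s['frame'][280:360,285:349]*1.5,0,255).astype(np.uint8),(400,500),interpolation=cv2.INTER_CUBIC)
cv2.imwrite('pics/z11.png',im)
```

```text
[ 0.49338686 -0.23583178  0.07162082] [-1.79792664e+02 -1.03099106e-01  7.99153060e+01] [-5.69104617  5.68457421  6.94145442] 16.55
```

View pics/z11.png

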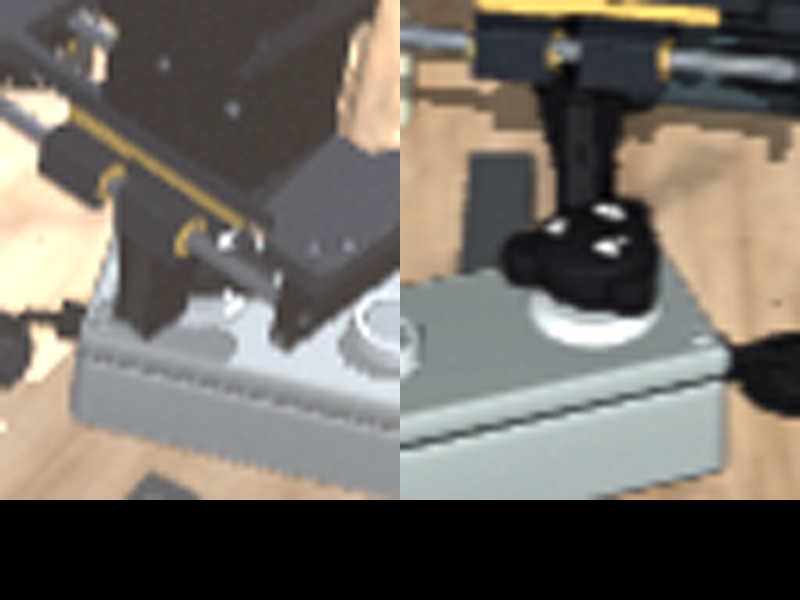

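{"api": "servo_tool", "payload": {
  "increments": [
    [[0,0.001,0,0,0,0,-1],[0,0.002,0,0,0,0,-1],[0,0.002,0,0,0,0,-1]]
  ]
}}

```text
time_s: 16.85
tool_pos: [0.4944, -0.2359, 0.0713]
tool_rot: [-179.7, -0.1, 79.9]
force: [-7.4, 6.3, 8.4]
grip_width: 0.0006
```

{"api": "servo_tool", "payload": {
  "increments": [
    [[0,0.001,0,0,0,0,-1],[0,0.002,0,0,0,0,-1],[0,0.002,0,0,0,0,-1]]
  ]
}}

```text
time_s: 17.15
tool_pos: [0.4962, -0.2361, 0.0708]
tool_rot: [-179.6, -0.1, 79.9]
force: [-8.5, 5.7, 6.1]
grip_width: 0.0004
```

Run:
```python
from h import *
d=cam('scene');s=cam('side')
o=env.get_obs();print(o['tool_pos'],o['tool_rot'],o['force'],o['time_s'])
im=np.zeros((600,800,3),np.uint8)
im[:500,:400]=cv2.resize(np.clip(d['frame'][180:260,355:419]*1.5,0,255).astype(np.uint8),(400,500),interpolation=cv2.INTER_CUBIC)
im[:500,400:]=cv2.resize(np.clip(s['frame'][280:360,285:349]*1.5,0,255).astype(np.uint8),(400,500),interpolation=cv2.INTER_CUBIC)
cv2.imwrite('pics/z12.png',im)
```

```text
[ 0.49630247 -0.23614665  0.07091189] [-1.79662491e+02 -1.30978406e-01  7.99111152e+01] [-6.982331    5.13143106  5.65465737] 17.25
```

View pics/z12.png

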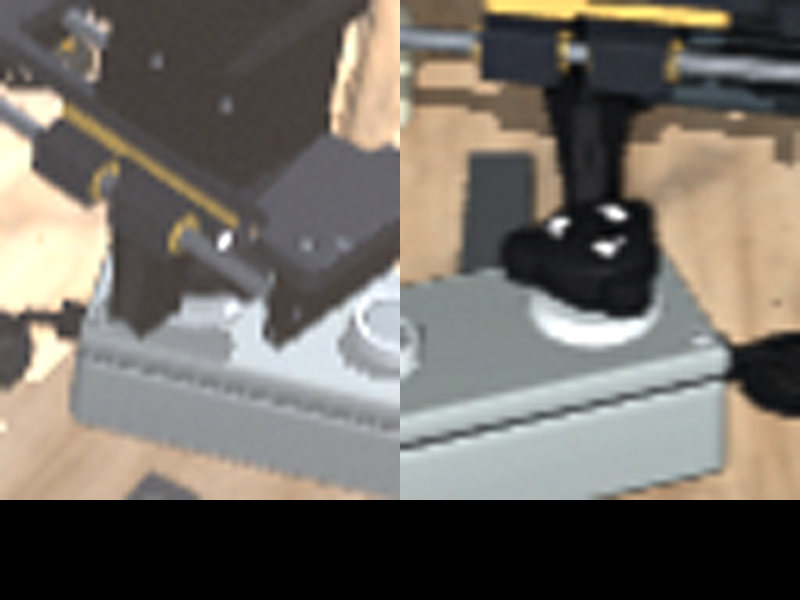

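{"api": "servo_tool", "payload": {
  "increments": [
    [[0,0.001,-0.001,0,0,0,-1],[0,0.002,-0.002,0,0,0,-1],[0,0.002,-0.003,0,0,0,-1],[0,0.003,-0.004,0,0,0,-1],[0,0.003,-0.005,0,0,0,-1],[0,0.003,-0.006,0,0,0,-1]]
  ]
}}

```text
time_s: 17.85
tool_pos: [0.5014, -0.2378, 0.0773]
tool_rot: [-179.9, -0.0, 79.9]
force: [-2.4, 4.0, -2.0]
grip_width: 0.0007
```

```bash
cat > v.py <<'E'
from h import *
import sys
d=cam('scene');s=cam('side')
o=env.get_obs();print(o['tool_pos'],o['tool_rot'],o['force'],o['time_s'])
im=np.zeros((600,800,3),np.uint8)
im[:500,:400]=cv2.resize(np.clip(d['frame'][180:260,355:419]*1.5,0,255).astype(np.uint8),(400,500),interpolation=cv2.INTER_CUBIC)
im[:500,400:]=cv2.resize(np.clip(s['frame'][280:360,285:349]*1.5,0,255).astype(np.uint8),(400,500),interpolation=cv2.INTER_CUBIC)
cv2.imwrite('pics/'+sys.argv[1],im)
E
python3 v.py z13.png
```

```text
[ 0.50138114 -0.23782287  0.07712052] [-1.79951207e+02 -4.04324363e-02  7.99169657e+01] [-2.11912515  3.53272152 -0.49412989] 17.95
```

View pics/z13.png

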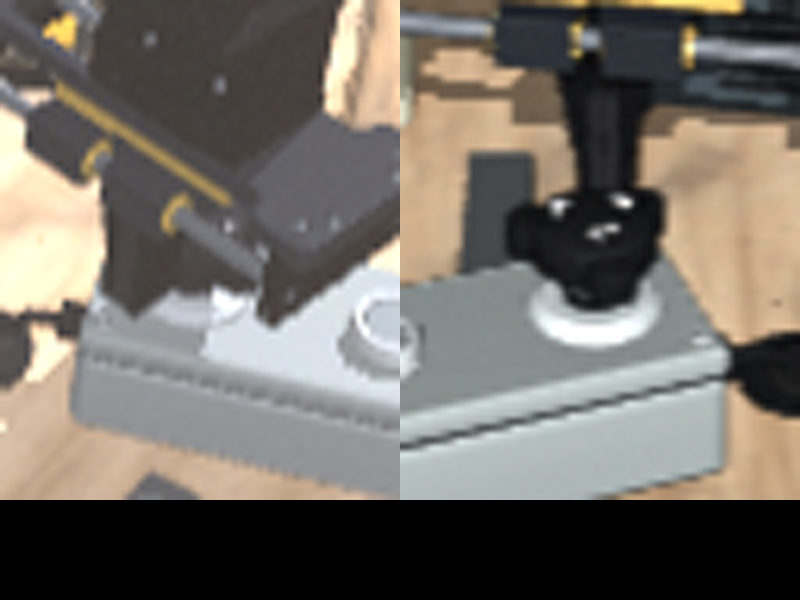

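The head has sprung out: the side view shows it clearly higher above the collar. Now I back off along the push line, then rise.

{"api": "servo_tool", "payload": {
  "increments": [
    [[0.001,-0.004,0,0,0,0,-1],[0.002,-0.009,0,0,0,0,-1],[0.003,-0.016,0,0,0,0,-1],[0.005,-0.024,0,0,0,0,-1],[0.01,-0.03,0,0,0,0,-1],[0.015,-0.03,-0.03,0,0,0,-1],[0.02,-0.03,-0.07,0,0,0,-1],[0.06,-0.03,-0.11,0,0,0,-1],[0.1,-0.03,-0.15,0,0,0,-1],[0.13,-0.03,-0.18,0,0,0,-1],[0.13,-0.03,-0.18,0,0,0,-1],[0.13,-0.03,-0.18,0,0,0,-1]]
  ]
}}

```text
time_s: 19.15
tool_pos: [0.4956, -0.1041, 0.2589]
tool_rot: [179.8, 0.0, 80.1]
force: [0.2, -0.0, 0.8]
grip_width: 0.0002
```

```bash
python3 v.py z14.png
python3 - <<'E'
from h import *
s=cam('side','d14');d=cam('scene','s14')
E
```

```text
[ 0.49387844 -0.10641174  0.25637488] [-1.79907917e+02  5.34816181e-02  7.98158998e+01] [-0.26973653  0.19427671 -0.86225027] 19.25
```

View pics/z14.png

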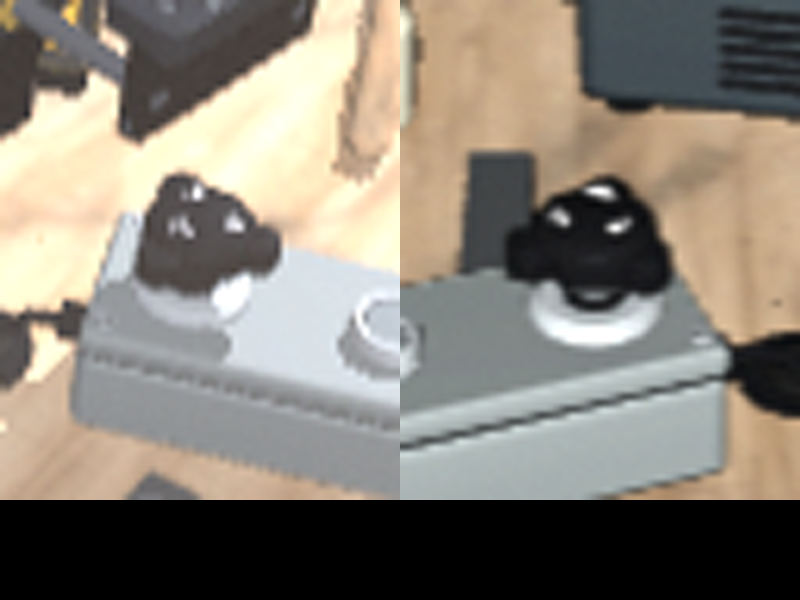

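View pics/s14.png

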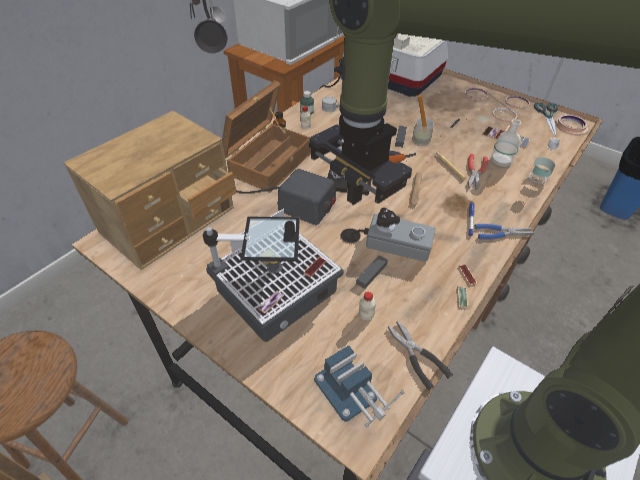

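View pics/d14.png

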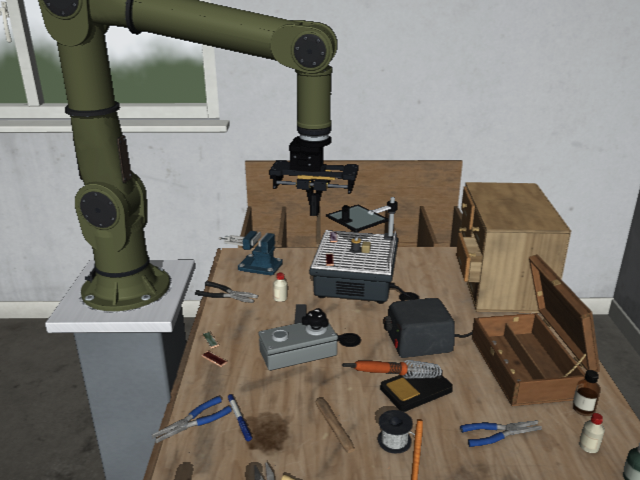

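The mushroom head is out and back at its rest orientation, the shield is over the bit, and the loose things are where they were. One last check of the knob position, then hand in.

Run:
```python
from h import *
s=cam('scene');d=cam('side')
a=onz(s,290,222,.229);b=onz(d,346,206,.229);H=np.array([.6945,.098])
for p in(a,b): v=p[:2]-H;print(p.round(3),np.hypot(*v).round(3),np.degrees(np.arctan2(v[1],v[0]))%360)
print(env.sign_off())
```

```text
[ 0.57  -0.003  0.229] 0.161 219.05187691041417
[0.571 0.006 0.229] 0.154 216.54756594613247
the job is handed in; nothing more can be done
None
```

The job is done in the order asked and handed in, at about 19 s on the robot's clock.

- **Stop button in:** I pressed it down until it met a hard stop at 20 N, with the fingertip at z ≈ 89 mm. The side view then showed the head sitting down on its collar.
- **Shield home:** I pushed the knob round its arc until it hit the stop at about 24 N. In the final pictures it stands at 217–219°, which matches the measured direction of the grinding bit (218°).
- **Stop button out:** I twisted it clockwise by pushing lobe 3. The push alone did not bring it out, because finger friction seemed to hold the head down. Pushing a little further while raising the finger about 6 mm let it spring out.
- **Last pictures:** The head is out and back at its rest orientation, and the arm is clear of everything. The start button was never approached, and the glass strips, bottle and stone look unmoved.

**Disagreements:** The two room cameras put the button axis about 6 mm from where the wrist camera did. I used the wrist value, because that camera agreed with the measured fingertip position to within about 1 mm. The final knob position also differed by about 9 mm, or 2.5°, between the two room cameras, which I put down to picking pixels by eye.

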